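# Lengthen the gilder's cradle by one hole and lay the baluster in it

### The job

Lengthen the bench cradle by one hole: press its spring button in, slide the sleeve outwards and feel for the click as the button pops out through the next hole, without forcing the sleeve against the button. Then lay the gilded baluster down gently in the cradle, a neck in each of the two padded V-rests, and leave the ox, the tin and the jar where they stand.

Things in the scene. Friction and masses are not known exactly. Their poses are not given: they have to be found in the camera images.
- cradle: Extending work cradle bolted to the bench (immovable): blue foot and post at its fixed end, 26 mm square steel inner tube. Origin on the bench under the tube's axis, level with the button. x: the side where the button is; y: along the tube from fixed to sliding end, the way the sleeve slides out; z up. The tube's axis is 70 mm above the bench, the V-rests' tops 142 mm.
- sleeve: Aluminium square tube, 30 x 30 mm outside, wall 1.5 mm, sliding stiffly on the inner tube (about 10 N of rub); carries the sliding post, foot and V-rest. Axes as the cradle's; at the start its origin is the cradle's too, give or take the hole's play. The tube runs from y = -75 to +125 mm, axis at z = 70 mm, blue post from y = 87 mm. Its +x face has 9.8 mm holes at y = 0, -30 and -60 mm.
- button: Red spring button, 8 mm thick with a half-ball top, in the inner tube at the cradle's y = 0, pointing to +x. Under 3 N presses it flush. Held flush, its round top rides under the wall when the sleeve is pushed with some 15 to 20 N (rub included); it pops out in the next hole and stops the sleeve dead. Over 14 N between sleeve and button is too much. Origin as the cradle's, shifted with the button.
- button_top (a point): Top of the button's dome, in the cradle's frame at y = 0, z = 70 mm and x = 19 mm when it stands out through a hole (4 mm proud of the sleeve's face), 15 mm when pressed flush, 13.5 mm when under the tube wall.
- next_hole (a point): Centre of the next hole, through which the button has to pop, on the sleeve's outer face; it starts 30 mm from the button, on the fixed end's side, and comes to the button as the sleeve slides out. The button has 0.9 mm of play either way in a hole. At the click the push needed drops for a moment, then the sleeve is stopped; slid at 20 mm/s it clicks in with under 8 N on the button.
- rest_fixed (a point): Fixed V-rest: the point where the axis of a neck lies when it is seated in the V, 135 mm above the bench, at y = -100 mm of the cradle. The rest is 14 mm thick along y and its V (45 degrees either side, 42 mm wide at the top) is open upwards.
- rest_slide (a point): Sliding V-rest, the same, at y = 100 mm of the sleeve. With the button in the next hole the two rests are 230 mm apart, as are the baluster's necks.
- baluster: Turned baluster, 314 mm long, red and gilded, about 0.2 to 0.4 kg, the same both ways round, lying on the bench on its square middle block (44 x 44 mm and 60 mm long). Origin at the centre of the block's underside; y along the baluster, z up; its axis is at z = 22 mm. Beads of 38 mm diameter stand on both sides of each neck. Its grip faces are the block's sides.
- neck_a (a point): Middle of one red neck, on the axis: 22 mm in diameter and 24 mm long, 115 mm from the middle (the baluster's +y end).
- neck_b (a point): Middle of the other neck, at the -y end.
- ox: Bystander: small black lacquered ox, 95 x 50 mm and 73 mm high, loose. Origin at its underside, below the middle of its trunk.
- tin: Bystander: red paint tin, 72 mm in diameter, 85 mm high, loose. Origin at the centre of its underside.
- jar: Bystander: amber glass jar with black cap, 60 mm in diameter, 75 mm high, loose. Origin at the centre of its underside.

How it is judged:
By the outcome, as a careful person would: the job done as asked, in the order asked, and still so for the second after the job is handed in, with the robot touching nothing.
It also fails if it takes over 48 s, if anything falls off the work surface, if the arm or the gripper's body presses on something with over 40 N, if the wrist force passes 120 N, or if a joint passes its speed limit or range.

### The arm

A 7-joint arm with a two-finger parallel gripper is mounted at the origin on the work surface. World frame = base frame: x ahead of the robot, y to its left, z up, the work surface at z = 0. Lengths are in m, angles in rad, forces in N, time in s.
With the tool pointing down it reaches from about 0.375 to 0.925 m from the base axis. Payload 3.1 kg.
Tool frame: the origin (TCP) lies at the very end of the fingers, on their centre line; the grasp point (between the pads) lies 19 mm behind it; z points along the fingers, y is the direction in which the jaws open and shut (so a half turn about z gives the same grasp; the last joint's range is limited). The gripper opens to 85 mm and grips with 20 to 120 N. Pads are 22 mm wide; open, the fingers measure 114 mm over their backs; the gripper's body (76 mm by 85 mm) begins 54 mm behind the grasp point. The pads swing forward as they close: fully open they stand 13 mm farther back than shut.
Start: joints at [-1.376, 0.383, 0.044, 1.598, -0.018, 1.161, -0.05], TCP at [0.188, 0.622, 0.231] pointing down, gripper open.
Joint ranges: [-2.61, 2.61], [-0.41, 2.15], [-1.48, 1.57], [0, 2.5], [-1.57, 4.71], [0.05, 1.97], [-2.85, 2.85]. Speed limits (rad/s): [2.79, 2.79, 3.14, 3.14, 3.14, 3.14, 3.14].

### API

Orientations are given as a unit quaternion [x, y, z, w].
In Python, from workcell import * gives the robot as it stands.
- The arm moves only by the tool jog_arm, never from a script. Its argument "deltas" is a list of rows, each a list of 3 entries, a list of its own where there are three numbers: the shift along the world's x, y, z in units of 40 mm (1.0 is 40 mm), then the turn about the world's z in units of 5 degrees (1.0 is 5 degrees), then the finger opening in mm, from 0 to 85.4. In form: [[[dx, dy, dz], turn, claw], ...]. A call has 1 to 20 rows; each row shifts and turns the commanded pose from where the row before left it; what a row does not reach is not made up. A row lasts 1/12 s, in which the tool goes at most 41.7 mm and 7.16 degrees, less where a joint would pass 70% of its speed; a pose out of reach is approached as far as the arm can. A call is refused whole if a number of a shift passes 1 or a number of a turn 1, either way. A call with a gripper value outside its range is refused whole. The fingers move at their own pace and stop on an object; "squeeze" is the grip in N (left out, the last holds). Time passes only in rows, so rows that do not move let the fingers close. It gives the time, the measured TCP pose, the force and the opening at its end, in the units of the state.
- state(): the state, without advancing time (a new reading comes with each control period).
- get_image(name): name is "scene" or "top" or "wrist"; returns the picture (384x512x3 uint8, red, green, blue); there is no depth.
- camera_info(name): a dict with "K" (3x3 intrinsics, pixels), "world_to_cam" (4x4, takes a point from world to camera coordinates); the wrist camera has in their place "tool_from_camera" (4x4, takes a point from camera to tool coordinates, whose origin is the TCP and whose axes are the flange's). Camera axes: x right, y up, looking along -z (the intrinsics and any distortion apply to the point x, -y, -z); pixel columns grow to the right and rows downward; lengths in m; the calibration is good to about 2 mm. A picture is of the moment at which its call begins: read the wrist's pose just before it. camera_info takes no time and is no camera call.
- close_job(): hands the job in, once; it reports no verdict.
The state is a dict: "clock": time; "qpos": joint angles; "qd": joint speeds; "tau": joint torques, N m; "ee_pos": TCP position; "eef_rot": TCP orientation; "wrist_force": force on the tool from outside, world axes, zero at the start; "moment": the same for the moment, N m; "grip_width": finger opening in m.
Only numpy, scipy, OpenCV 4.12 (cv2) and the standard library are available. Lean on these libraries where they do the work, as an engineer would, in place of code of your own. Each camera call takes 0.05 s, during which the arm holds its last target. There are 200 camera calls.

## Working session

There is one attempt and no reset: what is moved stays moved. The work goes in short steps, Python scripts to look and compute and a tool call to move; the robot and the scene stay as the last step left them, time stands still between calls to the robot, and variables do not carry over. Pictures are saved under pics/ and viewed, about 8 in all and at most 12, crops included, and the job is handed in when it is done.

Besides the shell and the picture viewer there is one more tool, called after "Call:" as a command line: name --argument value ..., lists and objects as JSON in quotes. jog_arm: Moves the arm, as the interface text tells. Its arguments: {"type":"object","properties":{"deltas":{"type":"array","items":{"type":"array"}},"squeeze":{"type":"number"}},"required":["deltas"]}

```bash
ls; mkdir -p pics
python3 - <<'E'
from workcell import *
import cv2, numpy as np
s=state(); print({k:np.round(v,3).tolist() for k,v in s.items()})
for n in("scene","top","wrist"):
    im=get_image(n); cv2.imwrite(f"pics/{n}0.png",im[:,:,::-1])
    c=camera_info(n); print(n,{k:np.round(v,4).tolist() if not isinstance(v,str) else v for k,v in c.items()})
a=cv2.imread("pics/scene0.png");b=cv2.imread("pics/top0.png")
E
```

```text
pics
{'clock': 0.0, 'qpos': [-1.376, 0.384, 0.044, 1.6, -0.018, 1.161, -0.05], 'qd': [0.0, -0.0, -0.0, -0.0, 0.001, 0.001, 0.0], 'tau': [-0.0, -43.345, 1.024, -24.952, 0.01, 0.011, -0.0], 'ee_pos': [0.187, 0.621, 0.23], 'eef_rot': [0.146, 0.989, -0.001, -0.0], 'wrist_force': [0.624, -0.61, 0.01], 'moment': [-0.047, 0.06, 0.06], 'grip_width': 0.085}
scene {'K': [[424.8982, 0.0, 250.5385], [0.0, 424.8982, 182.6669], [0.0, 0.0, 1.0]], 'world_to_cam': [[-0.4595, 0.8881, -0.009, 0.2496], [-0.6299, -0.3187, 0.7083, 0.2881], [0.6262, 0.3311, 0.7059, -1.5427], [0.0, 0.0, 0.0, 1.0]]}
top {'K': [[366.8443, 0.0, 258.4536], [0.0, 366.8443, 192.3824], [0.0, 0.0, 1.0]], 'world_to_cam': [[-0.0074, -0.9999, -0.009, -0.0039], [0.9864, -0.0088, 0.1643, -0.5416], [-0.1644, -0.0076, 0.9864, -0.8812], [0.0, 0.0, 0.0, 1.0]]}
wrist {'K': [[279.1852, 0.0, 255.8615], [0.0, 279.1852, 194.0697], [0.0, 0.0, 1.0]], 'tool_from_camera': [[-0.0011, 0.9536, 0.3012, 0.077], [1.0, 0.0012, -0.0001, 0.0009], [-0.0005, 0.3012, -0.9536, -0.1426], [0.0, 0.0, 0.0, 1.0]]}
```

View pics/scene0.png

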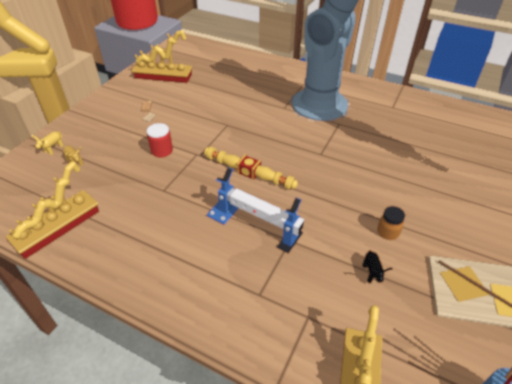

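View pics/top0.png

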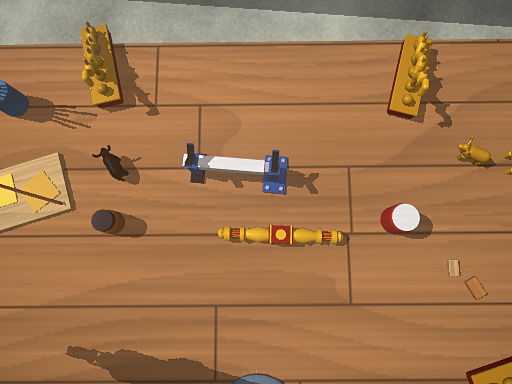

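The scene view shows the cradle with its fixed foot at (225,200) and its sliding end at (290,230). The button face is on the robot's far side. In the top view the baluster's block is at (281,235), the tube runs from (200,161) to (265,168), the tin is at (402,218), the jar at (108,222) and the ox at (112,163).

```bash
cat > h.py <<'E'
from workcell import *
import cv2, numpy as np
from scipy.spatial.transform import Rotation as R
def cam(n, s=None):
    c=camera_info(n); K=np.array(c["K"])
    if n=="wrist":
        T=np.eye(4); T[:3,:3]=R.from_quat(s["eef_rot"]).as_matrix(); T[:3,3]=s["ee_pos"]
        M=T@np.array(c["tool_from_camera"])
    else: M=np.linalg.inv(np.array(c["world_to_cam"]))
    return K,M
def ray(km,p):
    K,M=km; d=np.linalg.inv(K)@[p[0],p[1],1.]; d=np.array([d[0],-d[1],-d[2]])
    d=M[:3,:3]@d; return M[:3,3],d/np.linalg.norm(d)
def plane(km,p,z):
    o,d=ray(km,p); return o+d*(z-o[2])/d[2]
def tri(*rs):
    A=np.zeros((3,3));b=np.zeros(3)
    for o,d in rs:
        P=np.eye(3)-np.outer(d,d);A+=P;b+=P@o
    x=np.linalg.solve(A,b); return x,[float(np.linalg.norm(np.cross(x-o,d))) for o,d in rs]
def proj(km,X):
    K,M=km; q=np.linalg.inv(M)@np.r_[X,1]; q=K@[q[0],-q[1],-q[2]]; return q[:2]/q[2]
def blobs(im,lo,hi,amin=20):
    h=cv2.cvtColor(im,cv2.COLOR_RGB2HSV); m=cv2.inRange(h,lo,hi)
    n,l,st,c=cv2.connectedComponentsWithStats(m)
    return [(st[i].tolist(),np.round(c[i],1).tolist()) for i in range(1,n) if st[i][4]>=amin],m
def shot(n,f):
    s=state(); im=get_image(n); cv2.imwrite(f"pics/{f}.png",im[:,:,::-1]); return im,cam(n,s),s
E
python3 - <<'E'
from h import *
t=cam("top")
for n,p,z in [("block",(281,235),.044),("tubeL",(200,161),.085),("tubeR",(265,168),.085),("balL",(220,233),.022),("balR",(345,238),.022),("ox",(112,163),.04),("jar",(103,222),.0755),("tin",(406,217),.085),("footR",(275,172),.0)]:
    print(n,np.round(plane(t,p,z),3))
print(R.from_quat(state()["eef_rot"]).as_matrix().round(3))
a=cv2.imread("pics/scene0.png")[160:260,190:320]; b=cv2.imread("pics/top0.png")[135:255,165:365]
cv2.imwrite("pics/z.png",np.hstack([cv2.resize(a,(390,300),interpolation=2),cv2.resize(b,(400,300)[:2],interpolation=2)]))
E
```

```text
block [ 0.434 -0.063  0.044]
tubeL [0.614 0.134 0.085]
tubeR [ 0.595 -0.025  0.085]
balL [0.442 0.09  0.022]
balR [ 0.426 -0.226  0.022]
ox [0.623 0.369 0.04 ]
jar [0.467 0.368 0.076]
tin [ 0.472 -0.359  0.085]
footR [ 0.604 -0.053  0.   ]
[[-0.957  0.289 -0.001]
 [ 0.289  0.957 -0.002]
 [-0.    -0.002 -1.   ]]
```

Call:
jog_arm --deltas '[[[0.59,-0.78,0.03],-0.8,85],[[0.59,-0.78,0.03],-0.8,85],[[0.59,-0.78,0.03],-0.8,85],[[0.59,-0.78,0.03],-0.8,85],[[0.59,-0.78,0.03],-0.8,85],[[0.59,-0.78,0.03],-0.8,85],[[0.59,-0.78,0.03],-0.8,85],[[0.59,-0.78,0.03],-0.8,85],[[0.59,-0.78,0.03],-0.8,85],[[0.59,-0.78,0.03],-0.8,85],[[0.59,-0.78,0.03],-0.8,85],[[0.59,-0.78,0.03],-0.8,85],[[0.59,-0.78,0.03],-0.8,85],[[0.59,-0.78,0.03],-0.8,85],[[0.59,-0.78,0.03],-0.8,85],[[0.59,-0.78,0.03],-0.8,85],[[0.59,-0.78,0.03],-0.8,85],[[0.59,-0.78,0.03],-0.8,85],[[0.59,-0.78,0.03],-0.8,85],[[0.59,-0.78,0.03],-0.8,85]]'

```text
clock: 1.82
ee_pos: [0.6602, -0.0029, 0.2549]
eef_rot: [0.749, 0.663, -0.0, -0.0]
wrist_force: [-0.1, 0.6, 0.4]
grip_width: 0.0847
```

Call:
jog_arm --deltas '[[[0,0,0],0,85],[[0,0,0],0,85],[[0,0,0],0,85]]'

```text
clock: 2.07
ee_pos: [0.6591, -0.0013, 0.2545]
eef_rot: [0.748, 0.664, -0.0, -0.001]
wrist_force: [-1.0, 1.8, 0.5]
grip_width: 0.0849
```

Run:
```python
from h import *
im,k,s=shot("wrist","w1"); print(s["ee_pos"],s["eef_rot"],s["clock"],s["qpos"])
```

```text
[ 0.65912525 -0.00134823  0.25446465] [ 7.47672557e-01  6.64067026e-01 -4.23429375e-04 -7.43914049e-04] 2.0667 [-0.53500586  0.43674282  0.63451873  1.5709219  -0.27030119  1.22474276
  0.02903525]
```

View pics/w1.png

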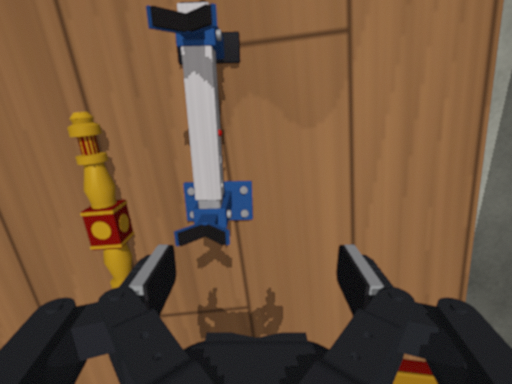

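The wrist view shows the button at (220,132), the sleeve's V at about (182,18), the fixed foot with its V at (203,235), and the baluster's block at (106,224). I'll take a second view from over the baluster.

Call:
jog_arm --deltas '[[[-0.7,-0.6,0.1],0,85],[[-0.7,-0.6,0.1],0,85],[[-0.7,-0.6,0.1],0,85],[[-0.7,-0.6,0.1],0,85],[[-0.7,-0.6,0.1],0,85],[[0,0,0],0,85],[[0,0,0],0,85],[[0,0,0],0,85]]'

```text
clock: 2.78
ee_pos: [0.5199, -0.1193, 0.2756]
eef_rot: [0.747, 0.665, 0.001, -0.0]
wrist_force: [0.2, -0.4, -0.4]
grip_width: 0.085
```

Run:
```python
from h import *
import pickle
s1={'ee_pos':[0.65912525,-0.00134823,0.25446465],'eef_rot':[7.47672557e-01,6.64067026e-01,-4.23429375e-04,-7.43914049e-04]}
im1=cv2.imread("pics/w1.png")[:,:,::-1]; k1=cam("wrist",s1)
im2,k2,s=shot("wrist","w2"); print(s["ee_pos"],s["clock"])
pickle.dump((k1,k2),open("k.pkl","wb"))
for im in(im1,im2):
    im=np.ascontiguousarray(im)
    for nm,lo,hi in[("red",(0,150,60),(6,255,255)),("red2",(172,120,60),(180,255,255)),("blue",(105,120,30),(125,255,255)),("yel",(20,150,90),(32,255,255)),("white",(0,0,150),(180,40,255))]:
        print(nm,blobs(im,lo,hi,5)[0])
```

```text
[ 0.5198612  -0.11926086  0.27556738] 2.7833
red [([219, 130, 4, 6, 21], [220.3, 132.4]), ([82, 139, 4, 14, 14], [83.6, 145.5]), ([105, 200, 18, 10, 40], [115.4, 204.2]), ([83, 206, 45, 39, 610], [105.6, 228.2]), ([84, 208, 10, 3, 19], [88.6, 209.4]), ([399, 359, 33, 15, 313], [414.8, 366.5])]
red2 [([115, 213, 3, 4, 6], [116.3, 214.8]), ([399, 363, 3, 5, 5], [399.8, 365.0])]
blue [([147, 5, 77, 55, 1018], [196.7, 34.3]), ([175, 182, 77, 63, 1812], [219.3, 208.3])]
yel [([68, 112, 33, 25, 616], [82.5, 125.1]), ([76, 152, 39, 57, 1427], [96.9, 180.2]), ([80, 206, 41, 10, 96], [99.2, 212.5]), ([120, 215, 8, 16, 93], [123.8, 222.6]), ([92, 222, 19, 17, 244], [100.7, 230.0]), ([90, 240, 42, 48, 874], [116.7, 262.4]), ([394, 372, 43, 12, 385], [413.5, 378.7])]
white [([177, 2, 31, 11, 193], [188.5, 6.2]), ([217, 31, 3, 4, 10], [218.0, 32.2]), ([181, 47, 4, 8, 20], [182.6, 50.7]), ([205, 46, 7, 13, 79], [208.1, 51.8]), ([184, 71, 38, 130, 3374], [202.7, 137.0]), ([479, 187, 4, 17, 28], [480.6, 193.8]), ([228, 212, 2, 3, 6], [228.5, 213.0]), ([134, 287, 7, 3, 11], [137.4, 287.7])]
red [([17
[... 236 characters left out ...]
 16, 47], [353.8, 101.5])]
yel [([159, 0, 31, 27, 582], [173.3, 12.5]), ([165, 44, 34, 63, 1535], [182.5, 75.1]), ([167, 108, 39, 5, 105], [185.7, 110.0]), ([177, 121, 20, 20, 305], [186.8, 130.2]), ([206, 122, 2, 14, 19], [206.5, 128.7]), ([174, 146, 36, 7, 102], [191.3, 149.6]), ([183, 153, 30, 51, 1123], [197.2, 177.2]), ([191, 212, 25, 23, 365], [203.9, 223.0]), ([418, 291, 94, 47, 1187], [478.7, 308.0]), ([501, 333, 11, 16, 74], [507.0, 340.0])]
white [([304, 0, 32, 90, 2450], [318.5, 42.0]), ([275, 91, 6, 6, 27], [277.4, 93.4]), ([330, 117, 4, 5, 17], [331.2, 118.9]), ([275, 118, 5, 5, 20], [277.2, 120.2]), ([136, 286, 6, 5, 22], [138.6, 288.4]), ([371, 286, 9, 4, 21], [374.4, 287.8])]
```

View pics/w2.png

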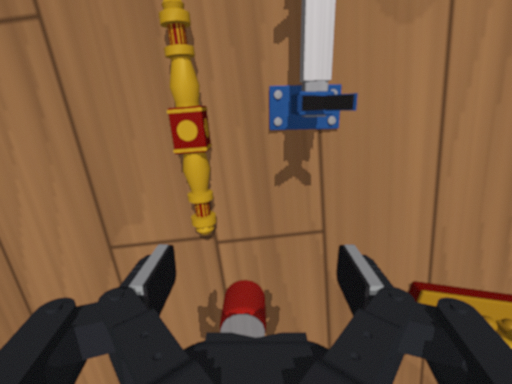

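The second view shows the baluster whole, with its disc at (187,130), and the fixed rest at (328,102). Next I triangulate the disc and the button, and fit the axes.

Run:
```python
from h import *
import pickle
k1,k2=pickle.load(open("k.pkl","rb")); t=cam("top"); sc=cam("scene")
T=cv2.imread("pics/top0.png")[:,:,::-1].copy(); S=cv2.imread("pics/scene0.png")[:,:,::-1].copy()
b,_=blobs(S[195:225,235:265].copy(),(0,60,100),(8,255,255),2);b2,_=blobs(S[195:225,235:265].copy(),(165,40,100),(180,255,255),2);print("scene red",b,b2)
bt,_=blobs(T[215:255,262:300].copy(),(20,120,90),(32,255,255),8);print("top disc",bt)
print("disc w1w2",tri(ray(k1,(100.7,230)),ray(k2,(186.8,130.2))))
print("disc w1w2top",tri(ray(k1,(100.7,230)),ray(k2,(186.8,130.2)),ray(t,(281,235))))
print("button plane z.07",plane(k1,(220.3,132.4),.07))
# baluster axis from bead silhouettes in w1,w2 : yellow/red mask row midpoints -> plane .022
for nm,k,x0,x1,y0,y1 in[("w1",k1,60,135,110,200),("w2",k2,150,225,0,240)]:
    im=cv2.imread(f"pics/{nm}.png")[:,:,::-1].copy(); h=cv2.cvtColor(im,cv2.COLOR_RGB2HSV)
    m=((h[...,1]>165)&(h[...,2]>70)); m=m[y0:y1,x0:x1]; m=cv2.morphologyEx(m.astype(np.uint8),2,np.ones((3,3)))
    P=[]
    for r in range(m.shape[0]):
        c=np.flatnonzero(m[r]); 
        if len(c)>8: P.append(plane(k,((c[0]+c[-1])/2+x0,r+y0),.022)[:2])
    vx=cv2.fitLine(np.float32(P),cv2.DIST_HUBER,0,.001,.001).ravel(); P=np.array(P); print(nm,len(P),"dir",vx,"yaw(y axis) deg",np.degrees(np.arctan2(-vx[0],vx[1])),"ends",P[0],P[-1])
# sleeve top face edges
for nm,k,x0,x1,y0,y1 in[("w1",k1,176,232,75,180),("w2",k2,296,345,0,75)]:
    im=cv2.imread(f"pics/{nm}.png"); g=cv2.cvtColor(im,6)
    for r in np.linspace(y0,y1-1,4).astype(int): print(nm,r,x0,g[r,x0:x1].tolist())
```

```text
scene red [([19, 15, 2, 3, 5], [19.4, 15.8])] [([18, 14, 2, 4, 4], [18.2, 15.5]), ([20, 16, 2, 2, 2], [20.5, 16.5])]
top disc [([8, 10, 1, 19, 19], [8.0, 19.0]), ([29, 11, 1, 18, 18], [29.0, 19.5]), ([0, 13, 7, 13, 76], [2.5, 19.0]), ([14, 15, 10, 9, 74], [18.4, 19.1]), ([31, 14, 7, 14, 85], [34.2, 20.0])]
disc w1w2 (array([ 0.43585609, -0.06079984,  0.04427622]), [0.00016582126170638085, 0.00016582126170631932])
disc w1w2top (array([ 0.43450597, -0.0620997 ,  0.04150566]), [0.0006594651529791553, 0.0012683795490102017, 0.0014525217223590806])
button plane z.07 [0.62424303 0.0522335  0.07      ]
w1 88 dir [0.04136319 0.9991442  0.43906015 0.03838192] yaw(y axis) deg -2.3706126 ends [0.44321119 0.09564823] [ 0.43584751 -0.02269519]
w2 235 dir [ 0.03810456  0.9992738   0.43377495 -0.10640988] yaw(y axis) deg -2.183759 ends [0.44188752 0.09317396] [ 0.428682   -0.22092285]
w1 75 176 [115, 116, 114, 114, 113, 111, 114, 116, 121, 124, 125, 132, 145, 161, 173, 181, 185, 186, 185, 182, 179, 180, 175, 160, 140, 129, 125, 128, 129, 129, 128, 127, 126, 126, 126, 124, 113, 99, 91, 87, 78, 71, 6
[... 1193 characters left out ...]
9, 163, 187, 196, 197, 195, 195, 195, 196, 198, 199, 199, 197, 197, 195, 194, 192, 194, 194, 193, 192, 194, 196, 195, 192, 190, 189, 189, 190, 178, 151, 121, 110, 111, 110, 111, 112, 113, 113, 112, 113]
w2 49 296 [73, 71, 69, 74, 79, 85, 88, 104, 143, 177, 192, 197, 195, 194, 194, 194, 196, 197, 198, 197, 196, 194, 193, 191, 192, 192, 190, 189, 192, 193, 193, 191, 188, 188, 189, 185, 166, 136, 116, 111, 111, 111, 113, 112, 113, 113, 114, 113, 114]
w2 74 296 [75, 73, 70, 75, 84, 88, 97, 132, 172, 191, 194, 194, 193, 192, 192, 193, 194, 196, 196, 195, 193, 192, 191, 191, 191, 189, 189, 190, 191, 190, 188, 188, 188, 189, 184, 159, 128, 113, 113, 114, 113, 110, 113, 113, 113, 114, 114, 112, 115]
```

```bash
cat >> h.py <<'E'
def edges(k,g,x0,x1,y0,y1,z=.085,th=147):
    L=[];Rr=[]
    for r in range(y0,y1,2):
        row=g[r,x0:x1].astype(float); c=np.flatnonzero(row>th); a,b=c[0],c[-1]
        if not 12<b-a<120 or a==0 or b==len(row)-1: continue
        a=a-(row[a]-th)/(row[a]-row[a-1]); b=b+(row[b]-th)/(row[b]-row[b+1])
        L.append(plane(k,(a+x0,r),z)[:2]); Rr.append(plane(k,(b+x0,r),z)[:2])
    f=lambda P:cv2.fitLine(np.float32(P),cv2.DIST_HUBER,0,.001,.001).ravel()
    o=[]
    for P in(L,Rr):
        v=f(P); v[:2]*=np.sign(v[1]); o.append((np.degrees(np.arctan2(-v[0],v[1])),v[2:],v[:2]))
    n=np.array([o[0][2][1],-o[0][2][0]]); w=(o[1][1]-o[0][1])@n
    return dict(yawL=o[0][0],yawR=o[1][0],width=w,mid=o[0][1]+n*w/2,dir=o[0][2]+o[1][2])
E
python3 - <<'E'
from h import *
import pickle
k1,k2=pickle.load(open("k.pkl","rb")); sc=cam("scene");t=cam("top")
for nm,k,x in[("w1",k1,(176,232,80,190)),("w2",k2,(296,345,0,76))]:
    e=edges(k,cv2.cvtColor(cv2.imread(f"pics/{nm}.png"),6),*x)
    d=e["dir"]/np.linalg.norm(e["dir"]); m=e["mid"]; y=.05; print(nm,e,"x of axis at y=.0522:",m[0]+d[0]/d[1]*(.0522-m[1]))
print(tri(ray(k1,(220.3,132.4)),ray(sc,(254.2,210.7))))
E
```

```text
w1 {'yawL': np.float32(-5.369688), 'yawR': np.float32(-5.5039487), 'width': np.float32(0.030346015), 'mid': array([0.6067073 , 0.05372979], dtype=float32), 'dir': array([0.18949595, 1.9910011 ], dtype=float32)} x of axis at y=.0522: 0.60656166
w2 {'yawL': np.float32(-5.377289), 'yawR': np.float32(-5.4108186), 'width': np.float32(0.03086118), 'mid': array([0.6040089, 0.021145 ], dtype=float32), 'dir': array([0.18800998, 1.9911435 ], dtype=float32)} x of axis at y=.0522: 0.6069412
(array([0.62421726, 0.05266163, 0.07110978]), [0.0003902224381367547, 0.0003902224381366909])
```

Call:
jog_arm --deltas '[[[0.3625,0.7225,-0.3],0.27,85],[[0.3625,0.7225,-0.3],0,85],[[0.3625,0.7225,-0.3],0,85],[[0.3625,0.7225,-0.3],0,85],[[0.3625,0.7225,-0.3],0,85],[[0.3625,0.7225,-0.3],0,85],[[0,0,-0.5],0,85],[[0,0,-0.5],0,85],[[0,0,-0.5],0,85],[[0,0,-0.5],0,85],[[0,0,0],0,85],[[0,0,0],0,85],[[0,0,0],0,85]]'

```text
clock: 3.92
ee_pos: [0.6075, 0.0531, 0.1238]
eef_rot: [0.739, 0.674, 0.0, 0.0]
wrist_force: [0.1, 0.6, 0.8]
grip_width: 0.0849
```

Run:
```python
from h import *
im,k,s=shot("wrist","w3"); print(s["ee_pos"],s["eef_rot"],s["clock"])
print(proj(k,[.6069,.0541,.085]),proj(k,[.6247,.0524,.07]))
```

```text
[0.6074576  0.05311133 0.12376596] [7.39074943e-01 6.73623059e-01 3.93390117e-04 2.19796474e-04] 3.9167
[254.61735001 220.9451016 ] [278.41524359 213.16072087]
```

View pics/w3.png

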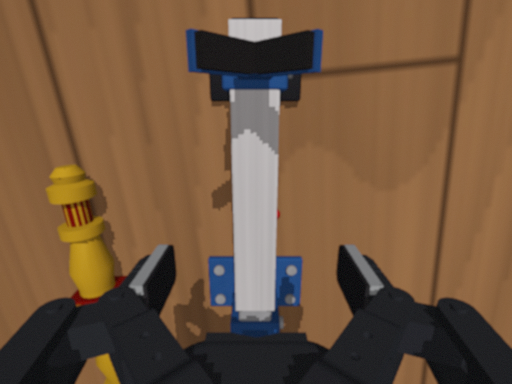

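The button sits at (278,214) against a predicted (278,213), so the estimate holds. I'll descend around the sleeve.

Call:
jog_arm --deltas '[[[-0.015,0.02,-0.38],0,85],[[0,0,-0.38],0,85],[[0,0,-0.38],0,85],[[0,0,-0.38],0,70],[[0,0,-0.38],0,60],[[0,0,0],0,50],[[0,0,0],0,44],[[0,0,0],0,42],[[0,0,0],0,42],[[0,0,0],0,42]]' --squeeze 20

```text
clock: 4.8
ee_pos: [0.6073, 0.0527, 0.0488]
eef_rot: [0.74, 0.673, 0.001, 0.001]
wrist_force: [-0.1, 0.2, 0.4]
grip_width: 0.0421
```

Call:
jog_arm --deltas '[[[0,0,0],0,36],[[0,0,0],0,33],[[0,0,0],0,31],[[0,0,0],0,29],[[0,0,0],0,25],[[0,0,0],0,22]]' --squeeze 20

```text
clock: 5.3
ee_pos: [0.6067, 0.0527, 0.0484]
eef_rot: [0.74, 0.673, 0.001, 0.0]
wrist_force: [-0.6, 0.6, 5.5]
grip_width: 0.0295
```

Call:
jog_arm --deltas '[[[0,0,0],0,15],[[0,0,0],0,15],[[0,0,0],0,15]]' --squeeze 60

```text
clock: 5.55
ee_pos: [0.6067, 0.0527, 0.0485]
eef_rot: [0.74, 0.673, 0.001, 0.0]
wrist_force: [-0.8, -0.2, 6.6]
grip_width: 0.0296
```

Call:
jog_arm --deltas '[[[0.004,0.0415,0],0,15],[[0.004,0.0415,0],0,15],[[0.004,0.0415,0],0,15]]'

```text
clock: 5.8
ee_pos: [0.6067, 0.0526, 0.0485]
eef_rot: [0.74, 0.672, -0.002, 0.002]
wrist_force: [-2.4, -8.2, 7.1]
grip_width: 0.0296
```

Call:
jog_arm --deltas '[[[0.004,0.0415,0],0,15],[[0.004,0.0415,0],0,15]]'

```text
clock: 5.97
ee_pos: [0.6067, 0.0528, 0.0485]
eef_rot: [0.741, 0.672, -0.003, 0.003]
wrist_force: [-2.5, -11.7, 7.4]
grip_width: 0.0291
```

Call:
jog_arm --deltas '[[[0.004,0.0415,0],0,15],[[0.004,0.0415,0],0,15]]'

```text
clock: 6.13
ee_pos: [0.6068, 0.0546, 0.0485]
eef_rot: [0.741, 0.672, -0.003, 0.003]
wrist_force: [-2.9, -12.7, 7.3]
grip_width: 0.0291
```

Call:
jog_arm --deltas '[[[0.004,0.0415,0],0,15],[[0.004,0.0415,0],0,15]]'

```text
clock: 6.3
ee_pos: [0.607, 0.056, 0.0485]
eef_rot: [0.741, 0.671, -0.004, 0.004]
wrist_force: [-3.3, -14.6, 8.7]
grip_width: 0.0292
```

Call:
jog_arm --deltas '[[[0.004,0.0415,0],0,15],[[0.004,0.0415,0],0,15]]'

```text
clock: 6.47
ee_pos: [0.6073, 0.0589, 0.0485]
eef_rot: [0.742, 0.671, -0.004, 0.004]
wrist_force: [-2.7, -12.2, 8.4]
grip_width: 0.0295
```

Call:
jog_arm --deltas '[[[0.004,0.0415,0],0,15],[[0.004,0.0415,0],0,15]]'

```text
clock: 6.63
ee_pos: [0.6077, 0.0637, 0.0485]
eef_rot: [0.741, 0.671, -0.004, 0.004]
wrist_force: [-2.9, -11.7, 8.5]
grip_width: 0.0294
```

Call:
jog_arm --deltas '[[[0.004,0.0415,0],0,15],[[0.004,0.0415,0],0,15],[[0.004,0.0415,0],0,15]]'

```text
clock: 6.88
ee_pos: [0.6082, 0.0689, 0.0485]
eef_rot: [0.741, 0.671, -0.004, 0.003]
wrist_force: [-3.6, -11.9, 8.6]
grip_width: 0.0295
```

Call:
jog_arm --deltas '[[[0.004,0.0415,0],0,15],[[0.004,0.0415,0],0,15],[[0.004,0.0415,0],0,15]]'

```text
clock: 7.13
ee_pos: [0.6086, 0.0739, 0.0485]
eef_rot: [0.741, 0.671, -0.004, 0.003]
wrist_force: [-3.1, -11.2, 9.4]
grip_width: 0.0291
```

Call:
jog_arm --deltas '[[[0.004,0.0415,0],0,15],[[0.004,0.0415,0],0,15]]'

```text
clock: 7.3
ee_pos: [0.609, 0.0773, 0.0485]
eef_rot: [0.741, 0.671, -0.004, 0.003]
wrist_force: [-3.9, -11.5, 9.5]
grip_width: 0.0293
```

Call:
jog_arm --deltas '[[[0.004,0.0415,0],0,15],[[0.003,0.03,0],0,15]]'

```text
clock: 7.47
ee_pos: [0.6094, 0.0821, 0.0485]
eef_rot: [0.741, 0.671, -0.003, 0.003]
wrist_force: [-3.0, -8.9, 8.0]
grip_width: 0.0297
```

Call:
jog_arm --deltas '[[[0.003,0.03,0],0,15]]'

```text
clock: 7.55
ee_pos: [0.6095, 0.0832, 0.0485]
eef_rot: [0.741, 0.671, -0.003, 0.003]
wrist_force: [-3.1, -10.8, 8.0]
grip_width: 0.0294
```

Call:
jog_arm --deltas '[[[0.003,0.03,0],0,15]]'

```text
clock: 7.63
ee_pos: [0.6096, 0.084, 0.0485]
eef_rot: [0.741, 0.671, -0.003, 0.003]
wrist_force: [-4.1, -10.7, 9.7]
grip_width: 0.0298
```

Call:
jog_arm --deltas '[[[0.002,0.02,0],0,15]]'

```text
clock: 7.72
ee_pos: [0.6096, 0.084, 0.0485]
eef_rot: [0.741, 0.671, -0.004, 0.003]
wrist_force: [-4.4, -10.8, 9.2]
grip_width: 0.0291
```

Call:
jog_arm --deltas '[[[0.002,0.02,0],0,15]]'

```text
clock: 7.8
ee_pos: [0.6096, 0.0841, 0.0485]
eef_rot: [0.741, 0.671, -0.004, 0.003]
wrist_force: [-3.4, -12.4, 8.8]
grip_width: 0.0291
```

Run:
```python
from h import *
im,k,s=shot("wrist","w4"); im2,k2,s=shot("scene","s4"); print(s["ee_pos"],s["wrist_force"])
a=cv2.resize(im[60:384,130:400],(500,600),interpolation=2); b=cv2.resize(im2[180:240,225:255],(300,600),interpolation=2)
cv2.imwrite("pics/v4.png",np.hstack([a,b])[:,:,::-1])
```

```text
[0.6095968  0.08412101 0.04852789] [ -4.06865603 -12.18689135   9.6369527 ]
```

View pics/v4.png

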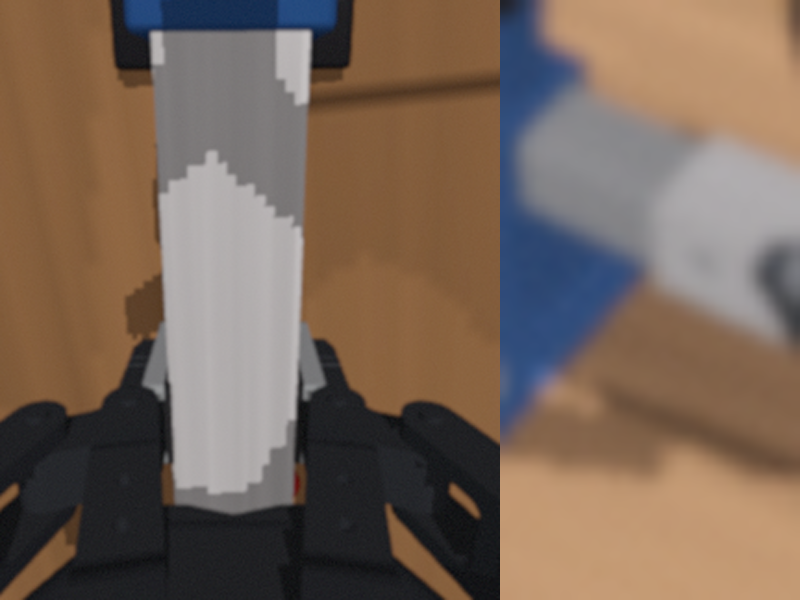

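The button shows red, standing proud of the sleeve's edge at (296,485) of the crop, so the click is confirmed. I'll relieve the push, then open and lift.

Call:
jog_arm --deltas '[[[-0.003,-0.04,0],0,15],[[-0.003,-0.04,0],0,15],[[-0.003,-0.04,0],0,15],[[-0.003,-0.04,0],0,15]]'

```text
clock: 8.23
ee_pos: [0.6096, 0.0842, 0.0485]
eef_rot: [0.741, 0.672, -0.001, 0.001]
wrist_force: [-2.9, -1.4, 7.3]
grip_width: 0.0296
```

Call:
jog_arm --deltas '[[[0,0,0],0,15]]' --squeeze 20

```text
clock: 8.32
ee_pos: [0.6096, 0.0842, 0.0485]
eef_rot: [0.74, 0.672, -0.001, 0.001]
wrist_force: [-2.8, -4.2, 6.8]
grip_width: 0.0297
```

Call:
jog_arm --deltas '[[[0,0,0],0,35],[[0,0,0],0,50],[[0,0,0],0,70],[[0,0,0],0,85],[[0,0,0],0,85],[[0,0,0.4],0,85],[[0,0,0.8],0,85],[[0,0,0.95],0,85],[[0,0,0.95],0,85],[[0,0,0.95],0,85],[[0,-0.5,0],0,85],[[0,-0.5,0],0,85],[[0,0,0],0,85],[[0,0,0],0,85]]'

```text
clock: 9.48
ee_pos: [0.6093, 0.0461, 0.2094]
eef_rot: [0.741, 0.672, -0.0, 0.0]
wrist_force: [-0.1, 0.1, -0.4]
grip_width: 0.0851
```

Run:
```python
from h import *
im,k,s=shot("wrist","w5"); print(s["ee_pos"],s["eef_rot"],s["wrist_force"],s["clock"])
o=np.array([.6069,.0541]);y=np.array([.094,.9956])
for n,c in(("fix",-.1),("sl",.13)): print(n,proj(k,[*(o+c*y),.135]))
x=np.array([.9956,-.094]);print("btn",proj(k,[*(o+.018*x),.07]))
cv2.imwrite("pics/v5.png",cv2.resize(im[:,120:400],(584,600),interpolation=2)[:,:,::-1])
```

```text
[0.60934144 0.04605383 0.20944299] [ 7.40945215e-01  6.71565475e-01 -1.24421771e-05  3.94154256e-05] [-0.08926368  0.10100016 -0.37767598] 9.4833
fix [252.72425735 298.93923797]
sl [249.83654284  13.2350684 ]
btn [269.91790193 176.69582013]
```

View pics/w5.png

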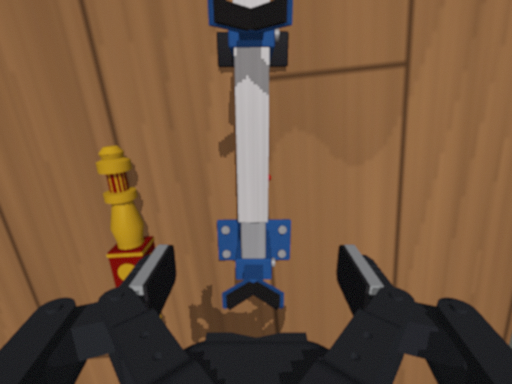

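The picture shows the button at (269,177), as predicted, with the inner tube bare between the sleeve's end and the foot. The fixed V is at (253,290) and the sliding V at (250,15).

Run:
```python
from h import *
s={'ee_pos':[0.60934144,0.04605383,0.20944299],'eef_rot':[7.40945215e-01,6.71565475e-01,0,0]};k=cam("wrist",s)
o=np.array([.6069,.0541]);y=np.array([.094,.9956]);x=np.array([.9956,-.094])
for n,c in(("fix",-.1),("sl",.13)):
  for X,z in((0,.1194),(.021,.142),(-.021,.142)):
    print(n,X,[proj(k,[*(o+(c+d)*y+X*x),z]).round(1).tolist() for d in(-.007,.007)])
im=cv2.imread("pics/w5.png")
for c in (225,253,281): print(c,[(r,im[r,c].tolist()) for r in range(260,312,3)])
for c in (213,250,288): print(c,[(r,im[r,c].tolist()) for r in range(0,40,3)])
h=cv2.cvtColor(im,cv2.COLOR_BGR2HSV)
```

```text
fix 0 [[253.0, 294.5], [252.8, 282.3]]
fix 0.021 [[275.8, 310.4], [276.1, 297.4]]
fix -0.021 [[229.6, 310.6], [229.1, 297.6]]
sl 0 [[250.4, 30.8], [250.2, 9.0]]
sl 0.021 [[281.6, 21.9], [282.0, -2.8]]
sl -0.021 [[217.9, 22.3], [217.0, -2.5]]
225 [(260, [82, 75, 97]), (263, [66, 101, 140]), (266, [63, 99, 139]), (269, [64, 99, 139]), (272, [63, 97, 138]), (275, [63, 100, 139]), (278, [64, 99, 138]), (281, [65, 100, 139]), (284, [62, 100, 139]), (287, [64, 100, 140]), (290, [85, 88, 117]), (293, [103, 57, 28]), (296, [90, 52, 29]), (299, [95, 55, 30]), (302, [99, 58, 33]), (305, [105, 60, 28]), (308, [95, 77, 88]), (311, [62, 98, 137])]
253 [(260, [138, 80, 39]), (263, [130, 76, 38]), (266, [103, 60, 29]), (269, [105, 61, 32]), (272, [103, 58, 30]), (275, [103, 57, 30]), (278, [109, 63, 29]), (281, [122, 70, 32]), (284, [31, 27, 26]), (287, [26, 28, 27]), (290, [26, 26, 27]), (293, [27, 27, 28]), (296, [37, 57, 81]), (299, [37, 60, 88]), (302, [42, 62, 91]), (305, [57, 88, 126]), (308, [63, 96, 135]), (311, [43, 66, 94])]
281 [(260, [79, 81, 110]), (263, [63, 100, 140]), (266, [64, 99,
[... 503 characters left out ...]
[93, 52, 26]), (27, [59, 82, 113]), (30, [59, 92, 131]), (33, [64, 99, 138]), (36, [67, 101, 141]), (39, [65, 100, 140])]
250 [(0, [193, 193, 197]), (3, [193, 193, 197]), (6, [189, 189, 193]), (9, [45, 45, 46]), (12, [23, 25, 25]), (15, [27, 27, 28]), (18, [27, 26, 27]), (21, [22, 22, 26]), (24, [24, 25, 27]), (27, [27, 27, 29]), (30, [61, 36, 24]), (33, [55, 29, 11]), (36, [56, 31, 14]), (39, [64, 35, 16])]
288 [(0, [97, 57, 32]), (3, [98, 56, 31]), (6, [103, 59, 29]), (9, [104, 58, 30]), (12, [104, 59, 32]), (15, [105, 58, 30]), (18, [107, 62, 32]), (21, [106, 60, 29]), (24, [85, 50, 33]), (27, [62, 95, 133]), (30, [61, 94, 132]), (33, [47, 65, 91]), (36, [43, 62, 85]), (39, [45, 66, 92])]
```

Rests match the prediction to about half a millimetre. Next is the baluster.

Call:
jog_arm --deltas '[[[-0.724,-0.446,0],0.1,85],[[-0.724,-0.446,0],0.1,85],[[-0.724,-0.446,-0.2],0.1,85],[[-0.724,-0.446,-0.3],0.1,85],[[-0.724,-0.446,-0.5],0.1,85],[[-0.724,-0.446,-0.5],0.1,85],[[0,0,-0.6],0,85],[[0,0,-0.6],0,85],[[0,0,-0.6],0,85],[[0,0,-0.4],0,85],[[0,0,0],0,85],[[0,0,0],0,85],[[0,0,0],0,85]]'

```text
clock: 10.62
ee_pos: [0.4366, -0.0586, 0.0618]
eef_rot: [0.721, 0.692, 0.0, 0.0]
wrist_force: [0.6, -0.6, -0.2]
grip_width: 0.085
```

Run:
```python
from h import *
im,k,s=shot("wrist","w6"); print(s["ee_pos"],s["eef_rot"],s["wrist_force"],s["clock"])
a,b=s["eef_rot"][:2]; print("yaw",np.degrees(np.arctan2(b*b-a*a,2*a*b)))
```

```text
[ 0.43664481 -0.05860949  0.0618371 ] [7.21478208e-01 6.92437000e-01 3.30592458e-04 2.94665461e-04] [ 0.64461276 -0.56962167 -0.20739679] 10.6167
yaw -2.3533302968192444
```

View pics/w6.png

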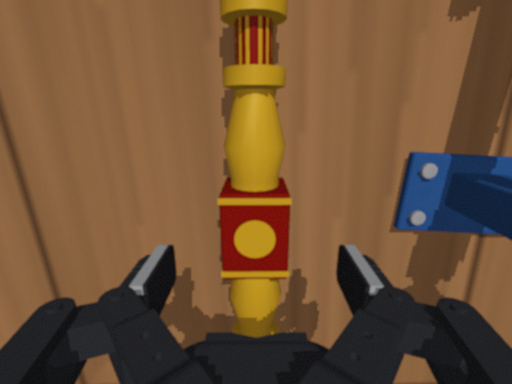

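The block is centred between the fingers, with its disc at (254,239) and its axis upright in the picture.

Run:
```python
from h import *
k=cam("wrist",{'ee_pos':[0.43664481,-0.05860949,0.0618371],'eef_rot':[7.21478208e-01,6.92437e-01,3.3e-4,2.9e-4]})
im=cv2.imread("pics/w6.png")[:,:,::-1].copy()
b,_=blobs(im[210:265,225:285].copy(),(20,120,90),(32,255,255),200);print(b)
for st,c in b: print(plane(k,(c[0]+225,c[1]+210),.044))
print([plane(k,p,.022) for p in((254,40),(254.5,75))])
```

```text
[([9, 11, 41, 37, 1181], [29.4, 28.8])]
[ 0.43587483 -0.0610336   0.044     ]
[array([0.44066614, 0.05594743, 0.022     ]), array([0.44013434, 0.03707967, 0.022     ])]
```

Call:
jog_arm --deltas '[[[-0.02,-0.06,-0.5],0,85],[[0,0,-0.5],0,85],[[0,0,-0.3],0,75],[[0,0,-0.1],0,65],[[0,0,0],0,56],[[0,0,0],0,50],[[0,0,0],0,50]]' --squeeze 30

```text
clock: 11.25
ee_pos: [0.4363, -0.0615, 0.0064]
eef_rot: [0.722, 0.692, 0.001, 0.001]
wrist_force: [-0.7, 0.2, 0.2]
grip_width: 0.0498
```

Call:
jog_arm --deltas '[[[0,0,0],0,47],[[0,0,0],0,45],[[0,0,0],0,42],[[0,0,0],0,38],[[0,0,0],0,30],[[0,0,0],0,30]]' --squeeze 40

```text
clock: 11.75
ee_pos: [0.4359, -0.0615, 0.0061]
eef_rot: [0.722, 0.692, 0.001, 0.0]
wrist_force: [-2.1, 0.4, 5.9]
grip_width: 0.0435
```

Call:
jog_arm --deltas '[[[0,0,0.2],0,30],[[0,0,0.5],0,30],[[0,0,0.8],0,30],[[0,0,0.9],0,30],[[0,0,0.9],0,30],[[0,0,0.9],0,30],[[0,0,0.4],0,30],[[0.3,0.22,0],0,30],[[0.6,0.45,0],-0.1,30],[[0.7,0.53,0],-0.1,30],[[0.7,0.53,0],-0.1,30],[[0.7,0.53,0],-0.1,30],[[0.7,0.53,0],-0.1,30],[[0.45,0.34,0],-0.1,30],[[0.15,0.11,0],0,30],[[0,0,0],0,30],[[0,0,0],0,30],[[0,0,0],0,30]]'

```text
clock: 13.25
ee_pos: [0.6051, 0.0658, 0.1888]
eef_rot: [0.741, 0.672, -0.001, -0.0]
wrist_force: [-0.2, -1.0, -2.9]
grip_width: 0.0436
```

Run:
```python
from h import *
im,k,s=shot("wrist","w7"); print(s["ee_pos"],s["eef_rot"],s["wrist_force"],s["moment"],s["grip_width"],s["clock"])
a,b=s["eef_rot"][:2]; print("yaw",np.degrees(np.arctan2(b*b-a*a,2*a*b)))
z=s["ee_pos"][2]-.0061+.022; p=s["ee_pos"]
o=np.array([.6069,.0541]);y=np.array([.094,.9956])
print("neck_a expected px",proj(k,[p[0]+.115*y[0],p[1]+.0005+.115*y[1],z]),"rest",proj(k,[*(o+.13*y),.135]))
```

```text
[0.60514796 0.06577189 0.18878051] [ 7.40628063e-01  6.71913800e-01 -1.31189447e-03 -4.44561156e-04] [-0.20694107 -0.97725252 -2.86950366] [-0.0625681  -0.03243038  0.05475226] 0.043630556170185755 13.25
yaw -5.570009927768687
neck_a expected px [253.8959876    5.44401531] rest [259.52111202  37.81585283]
```

View pics/w7.png

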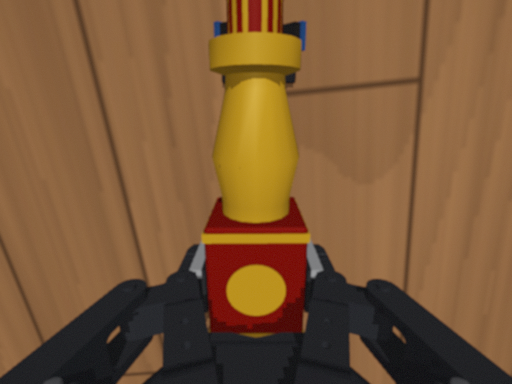

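The picture shows the baluster held squarely, disc at (256,290), with the sliding rest behind the neck at the top. I'll shift by the rest of the error and lower part of the way.

Call:
jog_arm --deltas '[[[0.04,0.035,-0.2],0.03,30],[[0.04,0.035,-0.4],0,30],[[0,0,-0.3],0,30],[[0,0,0],0,30],[[0,0,0],0,30],[[0,0,0],0,30]]'

```text
clock: 13.8
ee_pos: [0.6102, 0.0704, 0.1534]
eef_rot: [0.739, 0.674, -0.0, 0.0]
wrist_force: [0.7, -0.1, -2.8]
grip_width: 0.0439
```

Run:
```python
from h import *
im,k,s=shot("wrist","w8"); im2,kt,_=shot("top","t8"); im3,ks,_=shot("scene","s8");p=s["ee_pos"]; print(p,s["wrist_force"],s["clock"])
a,b=s["eef_rot"][:2]; print("yaw",np.degrees(np.arctan2(b*b-a*a,2*a*b)))
bb,_=blobs(im[255:330,215:300].copy(),(20,120,90),(32,255,255),300)
for st,c in bb: print(st,c,plane(k,(c[0]+215,c[1]+255),p[2]-.0061+.044)-p)
A=cv2.resize(im3[140:260,180:330],(600,480),interpolation=2)
cv2.imwrite("pics/v8.png",A[:,:,::-1])
```

```text
[0.61015311 0.07039535 0.15340104] [ 0.70639404 -0.07436775 -2.75671773] 13.8
yaw -5.304920580547318
[12, 10, 58, 51, 2309] [40.6, 34.9] [0.00015159 0.00060854 0.0379    ]
```

View pics/v8.png

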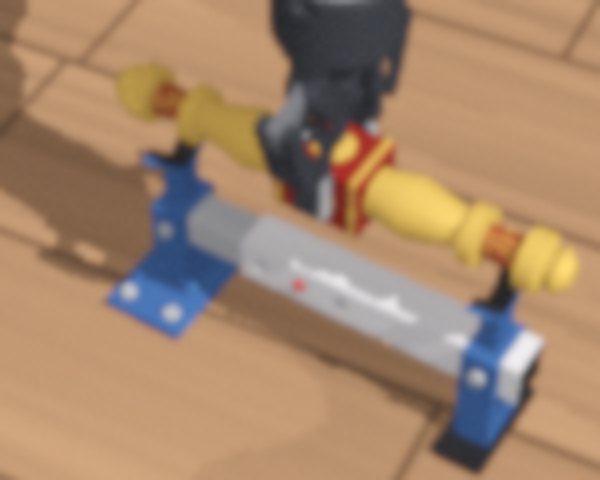

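Both necks are over their rests, and the red button stands out through the hole at (298,286) of the crop. I'll correct by 2 mm and lower.

Call:
jog_arm --deltas '[[[-0.025,-0.025,-0.1],0,30],[[-0.025,-0.025,-0.2],0,30],[[0,0,-0.2],0,30],[[0,0,-0.1],0,30],[[0,0,0],0,30],[[0,0,0],0,30],[[0,0,0],0,30],[[0,0,0],0,30]]'

```text
clock: 14.62
ee_pos: [0.6086, 0.0688, 0.1296]
eef_rot: [0.739, 0.674, 0.0, 0.0]
wrist_force: [-0.3, 0.4, -2.6]
grip_width: 0.0439
```

Call:
jog_arm --deltas '[[[-0.005,0,-0.04],0,30],[[-0.005,0,-0.04],0,30],[[0,0,-0.04],0,30],[[0,0,-0.03],0,30],[[0,0,-0.03],0,30],[[0,0,-0.03],0,30],[[0,0,0],0,30],[[0,0,0],0,30]]'

```text
clock: 15.28
ee_pos: [0.6077, 0.0688, 0.1208]
eef_rot: [0.739, 0.674, -0.0, -0.0]
wrist_force: [0.1, -0.5, -3.5]
grip_width: 0.0435
```

Call:
jog_arm --deltas '[[[0,0,-0.02],0,30],[[0,0,-0.02],0,30],[[0,0,-0.02],0,30],[[0,0,0],0,30],[[0,0,0],0,30]]'

```text
clock: 15.7
ee_pos: [0.6084, 0.0688, 0.1194]
eef_rot: [0.739, 0.673, 0.001, 0.0]
wrist_force: [-2.4, 0.7, 3.4]
grip_width: 0.0434
```

Contact felt at TCP z 0.1194, against 0.1191 expected for seating. I'll release gently.

Call:
jog_arm --deltas '[[[0,0,-0.01],0,42],[[0,0,0],0,43],[[0,0,0],0,45],[[0,0,0],0,48],[[0,0,0],0,54],[[0,0,0],0,62],[[0,0,0],0,72],[[0,0,0],0,80],[[0,0,0],0,80]]' --squeeze 20

```text
clock: 16.45
ee_pos: [0.6078, 0.0689, 0.1179]
eef_rot: [0.739, 0.674, -0.0, 0.0]
wrist_force: [-0.4, -0.6, 0.0]
grip_width: 0.08
```

Call:
jog_arm --deltas '[[[0,0,0.2],0,80],[[0,0,0.5],0,80],[[0,0,0.8],0,80],[[0,0,0.8],0,80],[[0,0,0.8],0,80],[[-0.3,-0.6,0.3],0,80],[[-0.3,-0.6,0],0,80],[[-0.2,-0.5,0],0,80],[[0,0,0],0,80],[[0,0,0],0,80],[[0,0,0],0,80],[[0,0,0],0,80]]'

```text
clock: 17.45
ee_pos: [0.5762, 0.0027, 0.254]
eef_rot: [0.738, 0.675, 0.0, -0.0]
wrist_force: [-0.4, -0.4, -0.6]
grip_width: 0.0802
```

Run:
```python
from h import *
im,k,s=shot("wrist","w9"); t,kt,_=shot("top","t9"); c,ks,_=shot("scene","s9"); print(s["ee_pos"],s["wrist_force"],s["clock"])
o=np.array([.6069,.0541]);y=np.array([.094,.9956])
bb,_=blobs(im,(20,120,90),(32,255,255),100)
for st,q in bb: print(st,q,plane(k,q,.157),plane(k,q,.135))
print("block top centre expected",o+.015*y)
for nm,z in(("rest fix",-.1),("rest sl",.13)): print(nm,proj(k,[*(o+z*y),.135]),proj(ks,[*(o+z*y),.135]))
t0=cv2.imread("pics/top0.png")[:,:,::-1].astype(int); d=np.abs(t-t0).max(2)
for n,(x0,x1,y0,y1) in dict(ox=(85,150,140,190),jar=(85,150,200,245),tin=(375,440,195,245)).items(): print(n,(d[y0:y1,x0:x1]>40).sum())
A=cv2.resize(c[140:260,180:330],(480,384),interpolation=2); cv2.imwrite("pics/v9.png",np.hstack([A,cv2.resize(im[:,100:420],(320,384))])[:,:,::-1])
```

```text
[0.57618426 0.00272618 0.25401018] [-0.40722364 -0.38401356 -0.64132837] 17.45
[264, 0, 46, 79, 2997] [287.3, 40.2] [0.61178119 0.12608736 0.157     ] [0.61438053 0.13029743 0.135     ]
[260, 82, 57, 6, 303] [288.7, 84.5] [0.61109678 0.09432683 0.157     ] [0.61363327 0.09562075 0.135     ]
[272, 102, 31, 32, 782] [287.0, 117.2] [0.60829736 0.06921396 0.157     ] [0.61057682 0.0682021  0.135     ]
[260, 146, 53, 5, 229] [286.6, 148.3] [0.60648952 0.04360116 0.157     ] [0.60860299 0.04023761 0.135     ]
[263, 154, 40, 76, 2469] [282.0, 189.8] [0.60025441 0.00696712 0.157     ] [6.01795390e-01 2.39945183e-04 1.35000000e-01]
[263, 239, 35, 33, 771] [279.7, 255.7] [ 0.59388365 -0.05921795  0.157     ] [ 0.59483969 -0.07202202  0.135     ]
[385, 367, 46, 17, 598] [405.8, 376.3] [ 0.72609521 -0.22572424  0.157     ] [ 0.73919049 -0.25381639  0.135     ]
block top centre expected [0.60831  0.069034]
rest fix [280.60541217 232.63320209] [224.57928003 174.14657509]
rest sl [289.49314827 -36.53272231] [304.53546731 210.21835679]
ox 0
jar 0
tin 1671
```

View pics/v9.png

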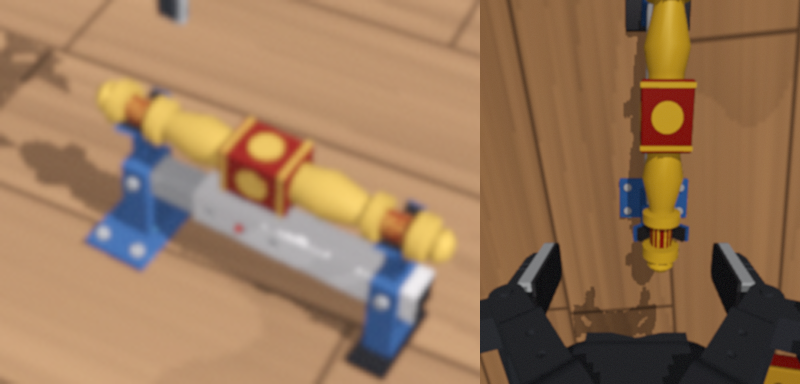

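The baluster is seated, its block centre within 0.3 mm of the expected place. The top view differs around the tin, perhaps because the arm is in the way, so I'll check that in the scene camera.

Run:
```python
from h import *
a=cv2.imread("pics/scene0.png").astype(int);b=cv2.imread("pics/s9.png").astype(int);d=np.abs(a-b).max(2)
for n,(x0,x1,y0,y1) in dict(tin=(143,178,118,160),jar=(372,410,200,242),ox=(355,395,243,287)).items(): print(n,(d[y0:y1,x0:x1]>40).sum())
t=cv2.imread("pics/t9.png"); print(t[195:245:10,375:440:10].mean(2).round().tolist())
```

```text
tin 770
jar 0
ox 0
[[73.0, 124.0, 123.0, 124.0, 125.0, 126.0, 127.0], [84.0, 84.0, 44.0, 161.0, 79.0, 73.0, 116.0], [82.0, 53.0, 158.0, 154.0, 154.0, 85.0, 86.0], [132.0, 72.0, 229.0, 153.0, 153.0, 85.0, 85.0], [120.0, 123.0, 129.0, 79.0, 82.0, 81.0, 82.0]]
```

Run:
```python
import cv2,numpy as np
f=lambda n,x0,x1,y0,y1:cv2.resize(cv2.imread(f"pics/{n}.png")[y0:y1,x0:x1],(390,290),interpolation=2)
cv2.imwrite("pics/v10.png",np.vstack([np.hstack([f(n,360,450,185,255) for n in("top0","t9")]),np.hstack([f(n,120,210,105,175) for n in("scene0","s9")])]))
```

```text
(no output)
```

View pics/v10.png

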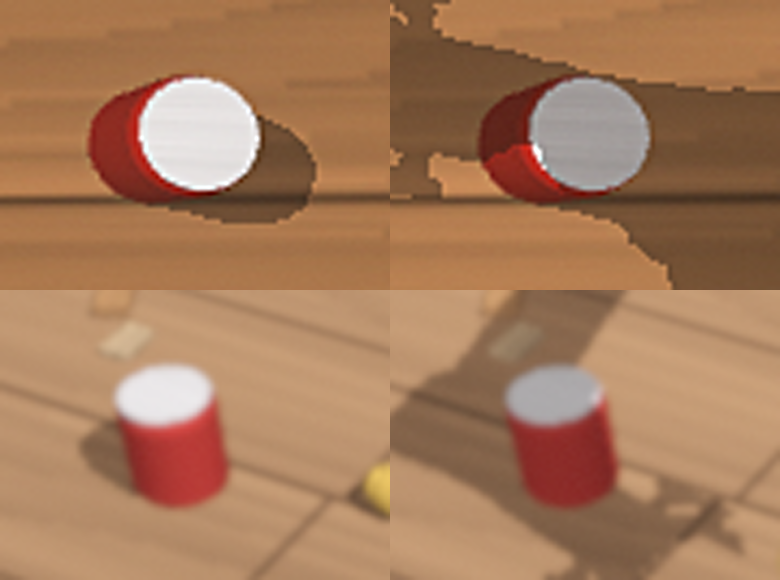

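The tin stands at the same pixels in both pictures; only the arm's shadow falls on it now. I'm handing in.

```bash
python3 -c "
from workcell import *
print(close_job())"
```

```text
the job is handed in; nothing more can be done
None
```

The cradle is one hole longer and the baluster lies in it, a neck in each padded V-rest. I handed the job in about 17.5 s into the 48 s.

- **Sleeve:** I gripped it with one pad holding the button flush and slid it out with 11 to 15 N of push. I felt the click as a drop in the push; the sleeve then stopped after about 31 mm of travel. I eased the push to a few newtons before letting go. The button stood out through the next hole in the wrist and scene pictures, and again at the end.
- **Baluster:** I gripped it by the block and turned it to the cradle's angle. Lowering it slowly put about 6 N on the rests, at the height expected for seating, within 0.3 mm. After release, the block's centre was within 0.3 mm of the expected place. The scene view shows a neck in each rest.
- **Bystanders:** The ox and jar pictures are unchanged. An automatic comparison flagged the tin, but a side-by-side look showed only the arm's shadow on it, with the tin at the same pixels.

No check failed. The gripper ended clear of everything, with the wrist force near zero.

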